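Unscrew a jar cap and lay on the dust cover

ROBOT

A 6-joint arm with a two-finger parallel gripper is mounted at the origin on a cart in front of the work surface, level with it; the furniture and walls round the work are solid. World frame = base frame: x ahead of the robot, y to its left, z up, the work surface at z = 0. Lengths are in m, angles in rad, forces in N, time in s.
With the tool pointing down it reaches from about 0.2 to 0.875 m from the base axis. Payload 3.4 kg.
Tool frame: the origin (TCP) lies between the finger pads; the fingertips stand 25 mm ahead of it and the grasp point (between the pads) lies 6 mm ahead of it (r.nose_length is the z of the fingertips in the tool frame, in m); z points along the fingers, y is the line along which they close (so a half turn about z gives the same grasp; the last joint's range is limited). The gripper opens to 94 mm and grips with 3 to 60 N. Pads are 16 mm wide; open, the fingers measure 119 mm over their backs; the gripper's body (75 mm by 177 mm) begins 78 mm behind the grasp point.
Start: joints at [-1.401, 0.276, 1.505, -0, 1.361, -0.121], TCP at [0.165, -0.551, 0.23] pointing down, gripper open.
Joint ranges: [-2.89, 2.89], [-0.75, 2.08], [0.22, 2.7], [-1.18, 4.32], [0.11, 2.71], [-2.7, 2.7]. Speed limits (rad/s): [2.57, 2.57, 3.14, 3.14, 3.14, 3.14].

INTERFACE

Orientations are given as a unit quaternion [w, x, y, z].
In Python, from plant import r, gripper_to, inverse_kinematics, vision, models, telemetry gives the robot as it stands. Calls block until the motion is done:
- r.move_to(position, orientation): joint-space move of the TCP to a pose.
- r.move_l(position, rot=None, vel=0.15, guard=None): straight line of the TCP; rot=None keeps the orientation; vel is the mean speed in m/s. With guard (N) it stops when the force on the tool has changed by that much, and returns True; else False.
- r.movej(angles): joint-space move.
- gripper_to(opening, f_grip=None): finger opening in m; f_grip is the grip in N (None keeps the last); returns when the fingers have stopped.
- r.hold(seconds).
- inverse_kinematics(position, orientation): joint angles nearest the present ones, or None.
- vision.snapshot(name): name is "side" or "top" or "wrist"; returns the picture (384x512x3 uint8, red, green, blue); there is no depth.
- vision.get_calibration(name): a dict with "fx", "fy", "cx", "cy" (pixels), "position" and "orientation" of the camera in the world. Camera axes: x right, y down, z forward; pixel columns grow to the right and rows downward; lengths in m; the calibration is good to about 2 mm. A picture is of the moment at which its call begins: read the wrist's pose just before it. get_calibration takes no time and is no camera call; for the wrist camera it gives the pose at the moment of the call.
A pose or a line that the arm cannot do raises r.PlanningError and nothing moves.
- r.sign_off(): hands the job in; it is judged then, once.
Trained networks look in the newest picture that a camera, given by its name, has taken for a name from the list of things; names that differ only in an ending like _2 or _b are one class to them, and where a whole thing is asked for, a point or a joint stands for the part that bears it (a point fixed in the world has none). Each returns a list of dicts, best first, with "score" (0 to 1); they miss things now and then, are a little off and sometimes report something else, mostly with a low value. They report only what shows in the picture. A call takes as long as a camera call. They do not tell look-alikes from the thing itself.
- models.boxes_of(thing, camera): "at" ([x, y, z] in m, in world coordinates, good to about 4 mm: the middle of the surface that is visible of it).
- models.regions_of(thing, camera): "pixels" (384x512 bool, what is visible of it).
- models.mark_of(thing, camera): "at" ([x, y, z] in m, in world coordinates, good to about 4 mm: a listed point, or the origin of a listed thing).
Readings, each from a call of its own:
- telemetry.current_t(): time.
- telemetry.current_joints(): joint angles.
- telemetry.current_dq(): joint speeds.
- telemetry.current_joint_efforts(): joint torques, N m.
- telemetry.current_ee_pos(): TCP position.
- telemetry.current_tool_rot(): TCP orientation.
- telemetry.current_wrist_force(): force on the tool from outside, world axes, zero at the start.
- telemetry.current_torque(): the same for the moment, N m.
- telemetry.current_opening(): finger opening in m.
- telemetry.current_finger_force(): force on a finger pad.
Only numpy, scipy, OpenCV 4.12 (cv2) and the standard library are available. Lean on these libraries where they do the work, as an engineer would, in place of code of your own. Each camera call takes 0.05 s, during which the arm holds its last target. There are 200 camera calls.

TASK

Unscrew the blue cap of the amber jar counter-clockwise until the thread lets go, lift it clear and set it down the right way up in the white tray. Then lay the orange dust cover flat and centred over the open jar mouth, and let go of everything. Leave the conical flask, beaker, reagent bottle and tape roll where they stand.

Things in the scene. Friction and masses are not known exactly. Their poses are not given: they have to be found in the camera images.
- cap_center (a point): Blue screw cap on the jar: cylinder 64 mm across, 34 mm high, 0.06 kg. Point: its centre; z: its axis, up. Right-hand thread, pitch 6 mm: it comes off counter-clockwise from above, rising as it turns, and lets go after 1.15 to 1.35 turns, 7.5 mm up; before that it cannot be pulled off. Axial play 0.7 mm each way, low friction; it stays where it is left, so it can be regrasped between strokes.
- jar_mouth (a point): Centre of the amber jar's rim; z: its axis, up. The jar is fixed in a grey clamp base (118 x 118 mm). Rim 130 mm above the bench, 51 mm across (56 over the thread), bore 43 mm. The jar is 84 mm across up to 85 mm above the bench, then narrows to 68 mm up to 94 mm. While the cap is screwed on, its centre lies 5 mm below this point, on the same axis.
- tray_in (a point): White plastic tray, fixed, 150 x 130 mm outside along its own x and y, walls 4 mm thick, rim 10 mm above the bench. The point is the centre of its inner floor (142 x 122 mm inside, 4 mm above the bench); z is up.
- cover_knob (a point): Loose orange dust cover, 0.07 kg: a flat-bottomed disc 76 mm in diameter and 8 mm thick with an upright round knob 24 mm in diameter in its middle, reaching 40 mm above the underside. The point is on the axis at the height to grip the knob, 26 mm above the underside; z is its axis, up. It stands knob up on the bench.
- flask: Clear conical flask, 64 mm in diameter, 112 mm high, loose bystander; origin at the centre of its underside.
- beaker: Glass beaker with pale contents, 72 mm in diameter, 90 mm high, loose bystander; origin at the centre of its underside.
- bottle: White reagent bottle with a grey cap, 58 mm in diameter, 126 mm high, loose bystander; origin at the centre of its underside.
- tape: Roll of pale tape, 60 mm in diameter, 19 mm high, lying flat, loose bystander; origin at the centre of its underside.
Not all that is in view belongs to the job. Of the things like the part that bears cover_knob, leave any that is pink; of the rest the smaller one is meant.

How it is judged:
On the way, in this order (a step that is already met when the one before it is completed fails the run):
1. the cap is off its thread and lifted clear above the jar mouth (z of cap_center in the frame of jar_mouth above 0.02 m), for 0.1 s.
2. the cap stands the right way up in the tray (x of cap_center in the frame of tray_in between -0.044 and 0.044 m and y of cap_center in the frame of tray_in between -0.034 and 0.034 m and z of cap_center in the frame of tray_in between 0.012 and 0.021 m and angle between cap_center's own z axis and vertical below 0.12 rad), for 0.2 s.
At the end, for the whole second after the job is handed in: The cap stands upright (within 7 degrees) on the floor inside the tray; the cover lies flat (within 6 degrees), knob up, on the jar's rim, its centre within 12 mm of the mouth's centre; the flask, beaker, bottle and tape stand within 40 mm of where they were (all of step 2 and horizontal distance between cover_knob and jar_mouth below 0.012 m and z of cover_knob in the frame of jar_mouth between 0.022 and 0.03 m and angle between cover_knob's own z axis and vertical below 0.1 rad); the robot touches nothing.
It fails at once if a bystander (flask, beaker, bottle or tape) is moved by more than 40 mm or tipped (distance of any of flask, beaker, bottle, tape from where it was at the start of the episode above 0.04 m or angle between any of flask, beaker, bottle's own z axis and vertical above 0.5 rad).
It also fails if it takes over 72 s, if anything falls off the work surface, if the arm or the gripper's body presses on something with over 40 N, if the wrist force passes 120 N, or if a joint passes its speed limit or range.

## Working session

There is one attempt and no reset: what is moved stays moved. The work goes in short steps, each a Python script; the robot and the scene stay as the last script left them, time stands still between calls to the robot, and variables do not carry over. Pictures are saved under pics/ and viewed, at most 10 in all, crops included, and the job is handed in when it is done.

```bash
ls; mkdir -p pics; python3 - <<'E'
from plant import r, vision, models, telemetry
import cv2, numpy as np
ims=[]
for c in ("top","side"):
    im=vision.snapshot(c); cv2.imwrite(f"pics/{c}0.png",im[:,:,::-1])
    for t in ("cap_center","jar_mouth","tray_in","cover_knob","flask","beaker","bottle","tape"):
        print(c,t,[(np.round(d["at"],3).tolist(),round(d["score"],2)) for d in models.mark_of(t,c)][:4])
    k=vision.get_calibration(c); print({a:np.round(b,3).tolist() for a,b in k.items()})
print(telemetry.current_t(),telemetry.current_tool_rot())
E
```

```text
pics
top cap_center [([0.522, 0.008, 0.123], 0.57)]
top jar_mouth [([0.52, 0.005, 0.127], 0.84)]
top tray_in [([0.43, 0.215, 0.008], 0.64)]
top cover_knob [([0.432, -0.203, 0.025], 0.86), ([0.412, -0.341, 0.036], 0.82), ([0.448, -0.476, 0.026], 0.82)]
top flask [([0.673, -0.172, -0.001], 0.6)]
top beaker [([0.627, 0.258, -0.002], 0.65)]
top bottle [([0.718, -0.053, 0.005], 0.68)]
top tape [([0.603, -0.149, 0.003], 0.51)]
{'fx': 488.391, 'fy': 488.391, 'cx': 258.381, 'cy': 186.227, 'position': [0.427, -0.083, 1.527], 'orientation': [-0.022, 0.715, -0.697, 0.038]}
side cap_center [([0.518, 0.009, 0.123], 0.94)]
side jar_mouth []
side tray_in [([0.425, 0.215, 0.006], 0.84)]
side cover_knob [([0.435, -0.198, 0.026], 0.91), ([0.446, -0.48, 0.026], 0.55)]
side flask [([0.67, -0.173, -0.002], 0.78), ([0.514, 0.008, 0.134], 0.68)]
side beaker []
side bottle [([0.435, -0.199, 0.027], 0.53), ([0.517, 0.011, 0.12], 0.26)]
side tape [([0.608, -0.152, -0.002], 0.77)]
{'fx': 479.476, 'fy': 479.476, 'cx': 259.063, 'cy': 195.41, 'position': [0.299, 0.988, 0.783], 'orientation': [0.055, -0.098, 0.869, -0.482]}
0.9 [ 8.15989113e-05  9.89448442e-01  1.44885380e-01 -9.56504260e-06]
```

```bash
python3 - <<'E'
import cv2,numpy as np
a=cv2.imread("pics/top0.png");b=cv2.imread("pics/side0.png")
cv2.imwrite("pics/both.png",np.hstack([cv2.resize(a,(790,593))]));
E
```

```text
(no output)
```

View pics/both.png

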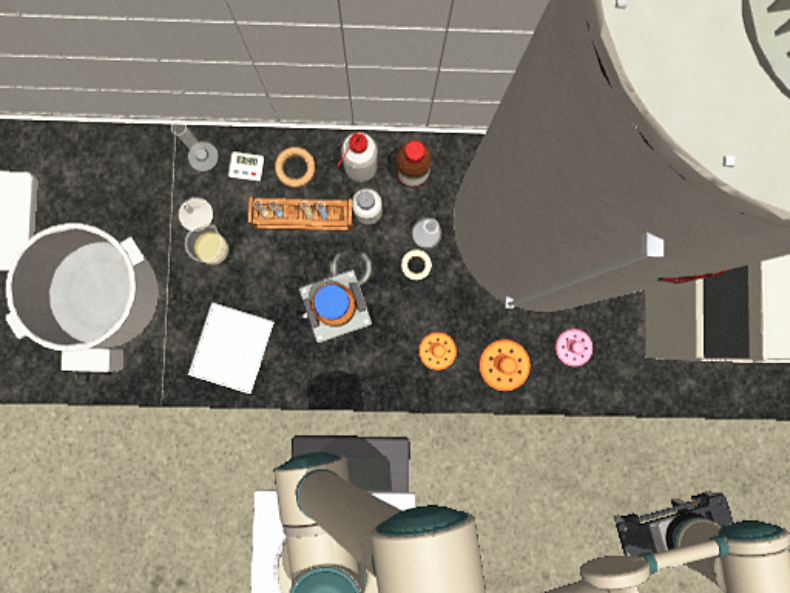

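View pics/side0.png

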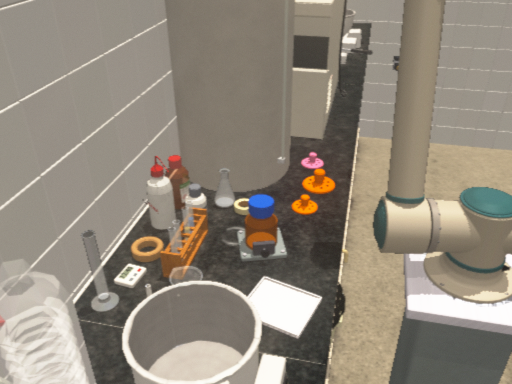

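Candidates for the cover, in pixels of the scaled top picture: small orange (437,351), large orange (505,364), pink (574,347). I choose the small orange one, at about (0.433, -0.200). The jar with its blue cap is at (332,303), the tray at (231,348). A large steel vessel is on the right and a pot on the left. I'll check both from near with the wrist camera.

```bash
cat > h.py <<'E'
import numpy as np, cv2
from plant import r, gripper_to, inverse_kinematics as ik, vision, models, telemetry as tm
def down(a): return [0,float(np.cos(a/2)),float(np.sin(a/2)),0]
def look(name,things,cam="wrist"):
    im=vision.snapshot(cam); cv2.imwrite(f"pics/{name}.png",im[:,:,::-1])
    for t in things: print(cam,t,[(np.round(d["at"],4).tolist(),round(d["score"],2)) for d in models.mark_of(t,cam)][:4])
    return im
E
python3 - <<'E'
from h import *
def go(p,n,th):
    try: r.move_to(p,down(0.0))
    except r.PlanningError as e: print(e); return
    look(n,th)
    k=vision.get_calibration("wrist"); print({a:np.round(b,4).tolist() for a,b in k.items()}); print(tm.current_t(),np.round(tm.current_joints(),3),np.round(tm.current_ee_pos(),4))
go([0.37,-0.2,0.28],"w_cover",["cover_knob"])
go([0.45,0.007,0.32],"w_jar",["cap_center","jar_mouth"])
a=cv2.imread("pics/w_cover.png");b=cv2.imread("pics/w_jar.png")
cv2.imwrite("pics/w.png",cv2.resize(np.hstack([a,b]),(800,300)))
E
```

```text
wrist cover_knob [([0.451, -0.4763, 0.0291], 0.98), ([0.4109, -0.3324, 0.0344], 0.74), ([0.4334, -0.1998, 0.0273], 0.61)]
{'fx': 301.5391, 'fy': 301.5391, 'cx': 259.3008, 'cy': 190.7714, 'position': [0.4554, -0.1995, 0.434], 'orientation': [-0.1028, -0.6994, 0.6998, 0.1023]}
2.5167 [-0.663  0.012  1.705 -0.     1.424  0.909] [ 0.37   -0.2009  0.2798]
wrist cap_center [([0.5174, 0.0132, 0.1235], 0.87)]
wrist jar_mouth []
{'fx': 301.5391, 'fy': 301.5391, 'cx': 259.3008, 'cy': 190.7714, 'position': [0.5352, 0.007, 0.4738], 'orientation': [-0.1031, -0.699, 0.7002, 0.1024]}
3.5667 [-1.420e-01  4.300e-02  1.577e+00 -1.000e-03  1.523e+00  1.431e+00] [0.4497 0.0056 0.3196]
```

View pics/w.png

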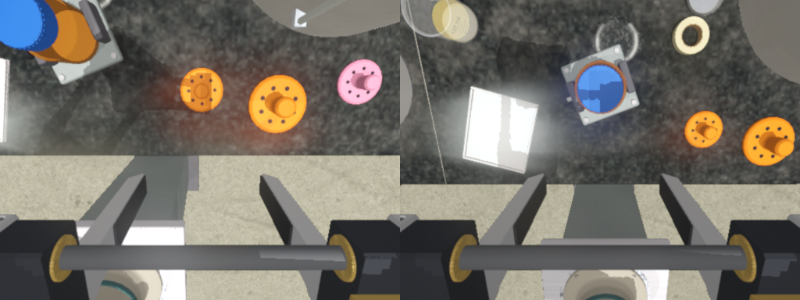

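The left view confirms the small orange cover at about (202,90), with the larger orange and the pink one to its right. The right view shows the cap at (600,87) and the tray at (500,130). Next I refine the positions by fitting model silhouettes to the colour masks.

```bash
cat >> h.py <<'E'
from scipy.spatial.transform import Rotation as R
from scipy.optimize import minimize
def proj(P,k):
    q=k["orientation"]; M=R.from_quat([q[1],q[2],q[3],q[0]]).as_matrix()
    c=(np.asarray(P)-k["position"])@M
    return np.c_[k["fx"]*c[:,0]/c[:,2]+k["cx"],k["fy"]*c[:,1]/c[:,2]+k["cy"]]
def ring(x,y,z,rad):
    t=np.linspace(0,2*np.pi,60); return np.c_[x+rad*np.cos(t),y+rad*np.sin(t),0*t+z]
def fit(im,k,guess,rings,hue,win=60):
    """xy whose silhouette (hull of rings (z,rad)) has the centroid of the coloured blob near guess"""
    hsv=cv2.cvtColor(im,cv2.COLOR_RGB2HSV)
    m=cv2.inRange(hsv,(hue[0],100,60),(hue[1],255,255))
    hull=lambda p: cv2.convexHull(np.vstack([proj(ring(p[0],p[1],z,d),k) for z,d in rings]).astype(np.float32))
    n,lab,st,ce=cv2.connectedComponentsWithStats(cv2.morphologyEx(m,cv2.MORPH_CLOSE,np.ones((3,3))))
    g=hull(guess)[:,0].mean(0)
    i=min((i for i in range(1,n) if st[i,4]>80),key=lambda i:np.hypot(*(ce[i]-g)))
    c=cv2.findContours((lab==i).astype(np.uint8),0,1)[0]; h=cv2.convexHull(np.vstack(c)); M=cv2.moments(h)
    tgt=np.array([M["m10"],M["m01"]])/M["m00"]
    f=lambda p:(lambda M:np.sum((np.array([M["m10"],M["m01"]])/M["m00"]-tgt)**2))(cv2.moments(hull(p)))
    s=minimize(f,guess,method="Nelder-Mead",options=dict(initial_simplex=np.array(guess)+[[0,0],[.01,0],[0,.01]],xatol=1e-5))
    return np.round(s.x,4),round(float(cv2.contourArea(h)/cv2.contourArea(hull(s.x))),2)
CAP=[(.142,.032),(.108,.032)]; COV=[(0,.038),(.008,.038),(.04,.012)]
E
python3 - <<'E'
from h import *
rd=lambda n:cv2.imread(f"pics/{n}.png")[:,:,::-1].copy()
K=vision.get_calibration("wrist")
Kc=dict(K,position=[0.4554,-0.1995,0.434],orientation=[-0.1028,-0.6994,0.6998,0.1023])
for n,k in (("w_jar",K),("top0",vision.get_calibration("top")),("side0",vision.get_calibration("side"))):
    print(n,"cap",fit(rd(n),k,[.52,.008],CAP,(100,125)))
    print(n,"cov",fit(rd(n),k,[.433,-.2],COV,(8,22)))
print("w_cover",fit(rd("w_cover"),Kc,[.433,-.2],COV,(8,22)))
E
```

```text
w_jar cap (array([0.5213, 0.0102]), 0.96)
w_jar cov (array([ 0.4355, -0.1971]), 1.01)
top0 cap (array([0.5179, 0.0119]), 0.92)
top0 cov (array([ 0.4327, -0.1964]), 0.99)
side0 cap (array([0.5203, 0.0053]), 0.92)
side0 cov (array([ 0.42  , -0.2775]), 3.62)
w_cover (array([ 0.435 , -0.1896]), 1.32)
```

```bash
python3 - <<'E'
from h import *
P=[]
for a in (-0.85,0.85):
    d=np.array([np.cos(a),np.sin(a)])
    r.move_to([*(np.array([.520,.010])-.06*d),.27],down(a)); r.hold(.1)
    k=vision.get_calibration("wrist"); im=look(f"cap{a}",["cap_center"])
    P.append(fit(im,k,[.52,.01],CAP,(100,125))); print(P[-1])
print(tm.current_t(),np.round(tm.current_joints(),3))
E
```

```text
wrist cap_center [([0.5197, 0.0121, 0.1235], 0.98)]
(array([0.5209, 0.0108]), 0.97)
wrist cap_center []
(array([0.5211, 0.0108]), 0.96)
6.5333 [-0.217  0.112  1.619  0.     1.41   0.503]
```

```bash
cat >> h.py <<'E'
C=np.array([.5211,.0108])
def pose_q(z,q6,xy=C):
    """tool-down joints at xy,z with the given last joint"""
    q1=ik([*xy,z],down(0.0)); a=-(q6-q1[5])
    q=np.array(ik([*xy,z],down((a+np.pi)%(2*np.pi)-np.pi))); q[5]=q6; return q
E
python3 - <<'E'
from h import *
q=pose_q(.22,2.2); print(np.round(q,3)); r.movej(q); print(tm.current_ee_pos(),tm.current_tool_rot(),tm.current_t())
q2=pose_q(.131,2.2); print(np.round(q2,3))
print(r.move_l([*C,.131],vel=.1,guard=15))
print(tm.current_ee_pos(),tm.current_wrist_force(),tm.current_t())
gripper_to(.05,f_grip=8); print(tm.current_opening(),tm.current_finger_force(),tm.current_wrist_force(),tm.current_ee_pos(),tm.current_t())
E
```

```text
[-0.113  0.201  1.634 -0.     1.306  2.2  ]
[0.52110701 0.01074037 0.22010929] [ 1.81376894e-05  9.32047051e-01 -3.62337257e-01  8.34773033e-05] 8.0333
[-0.113  0.273  1.774 -0.     1.094  2.2  ]
False
[0.52164219 0.01073407 0.13155196] [-0.40563434  0.15291356 -0.29093995] 9.075
0.063545696678627 8.00019420683384 [-3.30314819 -4.59568094  3.02961679] [0.520198   0.00985112 0.13113401] 9.65
```

```bash
sed -i 's/^C=.*/C=np.array([.5200,.0096])/' h.py; python3 - <<'E'
from h import *
gripper_to(.05,f_grip=35)
for i in range(4):
    q6=2.2-1.1*(i+1); r.movej(pose_q(.131+.006*1.1*(i+1)/2/np.pi,q6))
    print(np.round(tm.current_ee_pos(),4),np.round(tm.current_wrist_force(),1),np.round(tm.current_torque(),2),tm.current_joints()[5],tm.current_t())
look("s1",["cap_center"])
E
```

```text
[0.5202 0.0099 0.132 ] [ 1.2 -0.1 -0.2] [ 0.03 -0.01  0.02] 1.1011130637330002 10.8917
[0.5201 0.0097 0.1331] [-0.9  1.1 -0.5] [-0.03 -0.1  -0.02] 0.0011695392430509073 11.9167
[0.52   0.0096 0.1342] [-0.1  1.1 -0.4] [-0.02 -0.09  0.02] -1.0988081635311264 12.9417
[0.5199 0.0096 0.1352] [-0.   0.6 -1. ] [ 0.15 -0.03  0.05] -2.1987856045895438 13.9667
wrist cap_center [([0.5175, 0.0115, 0.1261], 0.73)]
```

```bash
python3 - <<'E'
from h import *
z0=.131+.006*4.4/2/np.pi
gripper_to(.09); r.movej(pose_q(z0,2.2)); gripper_to(.05,f_grip=35)
print(tm.current_opening(),np.round(tm.current_wrist_force(),1))
for i in range(4):
    r.movej(pose_q(z0+.006*1.1*(i+1)/2/np.pi,2.2-1.1*(i+1)))
    print(np.round(tm.current_ee_pos(),4),np.round(tm.current_wrist_force(),1),np.round(tm.current_torque(),2))
print("guard",r.move_l([*C,.17],vel=.04,guard=12),tm.current_ee_pos(),np.round(tm.current_wrist_force(),1),tm.current_t())
look("lift",["cap_center","jar_mouth"],"side")
E
```

```text
0.06325717999533054 [ 0.3 -0.3  0. ]
[0.5199 0.0096 0.1363] [0.2 0.5 0.4] [0.05 0.04 0.01]
[0.52   0.0096 0.1374] [-0.3 -0.6  2.1] [-0.07  0.03 -0.04]
[0.5201 0.0095 0.1384] [-1.   0.1  2.7] [-0.02 -0.01 -0.04]
[0.5201 0.0095 0.1395] [-0.8 -0.7  1.1] [ 0.01 -0.12  0.01]
guard False [0.51977601 0.00961885 0.16982051] [ 0.  -0.5 -0.8] 23.875
side cap_center [([0.5182, 0.0082, 0.1606], 0.57)]
side jar_mouth [([0.5153, 0.0052, 0.1307], 0.66)]
```

View pics/lift.png

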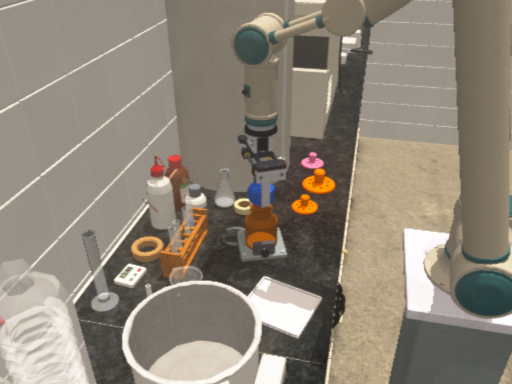

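The cap is off and held at (262,190), with the open jar below it. I carry it to the tray next. The fingertips reach 2 mm below the cap's underside, so it will drop about 2.5 mm on release.

```bash
python3 - <<'E'
from h import *
T=[.427,.215]
r.move_l([*C,.22],vel=.1)
r.move_to([*T,.22],down(0.0))
r.move_l([*T,.06],vel=.12)
print(tm.current_ee_pos(),tm.current_opening(),tm.current_t())
look("tray",["tray_in","cap_center"],"top"); 
print("g",r.move_l([*T,.0305],vel=.03,guard=5),tm.current_ee_pos(),np.round(tm.current_wrist_force(),1))
gripper_to(.076); r.hold(.2)
r.move_l([*T,.12],vel=.1); r.move_l([*T,.25],vel=.2)
r.move_to([.36,.2,.28],down(0.0))
im=look("tray2",["tray_in","cap_center"]); k=vision.get_calibration("wrist")
print(fit(im,k,T,[(.038,.032),(.004,.032)],(100,125)),tm.current_t())
look("tray3",["tray_in","cap_center","jar_mouth"],"top")
a=cv2.imread("pics/tray2.png");b=cv2.imread("pics/tray3.png")
cv2.imwrite("pics/t.png",cv2.resize(np.hstack([a,b]),(800,300)))
E
```

```text
[0.42754779 0.21518668 0.06056444] 0.06320459687949455 29.5667
top tray_in [([0.428, 0.2156, 0.0085], 0.73)]
top cap_center [([0.4332, 0.2155, 0.0589], 0.51), ([0.4287, 0.2138, 0.0081], 0.5)]
g False [0.42716781 0.21507602 0.03064619] [-0.3  0.2  0. ]
wrist tray_in []
wrist cap_center [([0.4277, 0.2145, 0.0207], 0.7)]
(array([0.43  , 0.2166]), 0.9) 33.875
top tray_in [([0.4295, 0.2132, 0.007], 0.97)]
top cap_center [([0.4317, 0.2124, 0.0259], 0.71)]
top jar_mouth [([0.5181, 0.0086, 0.1303], 0.78)]
```

View pics/t.png

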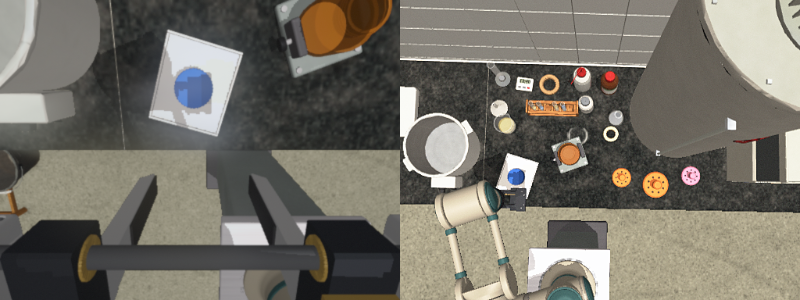

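The cap stands upright and central in the tray: (193,88) in the wrist view and (516,177) in the top view. Next the cover.

```bash
python3 - <<'E'
from h import *
G=np.array([.434,-.197])
r.move_to([.375,-.197,.22],down(0.0)); r.hold(.1)
k=vision.get_calibration("wrist"); im=look("cv",["cover_knob"])
f=fit(im,k,G,COV,(8,22)); print(f)
if .93<f[1]<1.07 and np.hypot(*(f[0]-G))<.008: G=f[0]
gripper_to(.06)
r.move_to([*G,.12],down(0.0)); print("g",r.move_l([*G,.036],vel=.08,guard=8),tm.current_ee_pos())
gripper_to(.01,f_grip=25); print(tm.current_opening(),tm.current_finger_force(),np.round(tm.current_wrist_force(),1),tm.current_t())
r.move_l([*G,.08],vel=.08); print(tm.current_opening(),np.round(tm.current_wrist_force(),1))
look("held",["cover_knob"],"side")
E
```

```text
wrist cover_knob [([0.4512, -0.4755, 0.03], 0.81), ([0.4315, -0.1982, 0.0298], 0.71), ([0.4104, -0.334, 0.0332], 0.64)]
(array([ 0.4311, -0.1875]), 1.47)
g False [ 0.43437119 -0.19724092  0.03642387]
0.023423897808944626 25.000144243240356 [ 0.3 -0.2  0.7] 38.6333
0.02345144715783029 [-0.1 -0.6 -2. ]
side cover_knob [([0.4058, -0.3354, 0.0386], 0.72), ([0.4364, -0.198, 0.0711], 0.58), ([0.4426, -0.4768, 0.0262], 0.51)]
```

View pics/held.png

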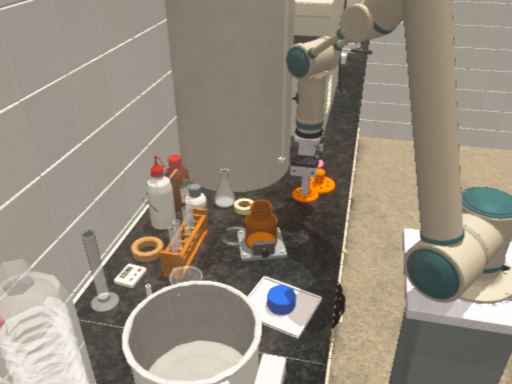

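The small cover is held level at (305,192), and the larger one still lies behind it at (320,184). I place it on the jar next.

```bash
python3 - <<'E'
from h import *
r.move_l([.434,-.197,.24],vel=.15)
r.move_to([*C,.24],down(0.0))
r.move_l([*C,.185],vel=.1)
print("g",r.move_l([*C,.163],vel=.02,guard=4),np.round(tm.current_ee_pos(),4),np.round(tm.current_wrist_force(),1))
gripper_to(.06); r.hold(.2)
r.move_l([*C,.25],vel=.1); r.move_to([.455,.01,.33],down(0.0)); r.hold(.1)
k=vision.get_calibration("wrist"); im=look("fin",["cover_knob"])
print(fit(im,k,C,[(z+.13,d) for z,d in COV],(8,22)),tm.current_t())
look("fs",["cover_knob","cap_center"],"side")
a=cv2.imread("pics/fin.png");b=cv2.imread("pics/fs.png")
cv2.imwrite("pics/f.png",cv2.resize(np.hstack([a,b]),(800,300)))
E
```

```text
g True [0.5198 0.0097 0.166 ] [-0.9 -0.4  2.6]
wrist cover_knob [([0.5178, 0.0095, 0.156], 0.82), ([0.4095, -0.3328, 0.0348], 0.8), ([0.4262, 0.2165, 0.0182], 0.54)]
(array([0.5223, 0.011 ]), 0.96) 45.75
side cover_knob [([0.5199, 0.0071, 0.1592], 0.92), ([0.4097, -0.3361, 0.034], 0.58), ([0.4504, -0.4764, 0.0242], 0.57), ([0.6754, -0.1713, -0.0022], 0.16)]
side cap_center [([0.4263, 0.2144, 0.02], 0.95)]
```

View pics/f.png

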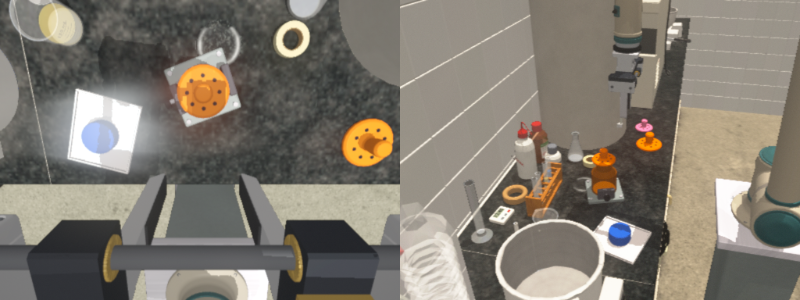

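The cover lies flat and centred on the jar, at (203,92) in the wrist view and (603,165) in the side view. The cap is in the tray, the bystanders are in place and the gripper is clear.

```bash
python3 -c "
from plant import r
print(r.sign_off())"
```

```text
the job is handed in; nothing more can be done
None
```

I handed the job in: the cap stands upright in the tray, the small orange cover lies flat and centred on the open jar, the bystanders look unmoved, and the gripper was clear at about 46 s of the 72 s; the hand-in returned no verdict.

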